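# Roll a pin onto the chalk line and swing the hold-down onto it

### The arm

A 6-joint arm with a two-finger parallel gripper is mounted at the origin on a cart in front of the work surface, level with it; the furniture and walls round the work are solid. World frame = base frame: x ahead of the robot, y to its left, z up, the work surface at z = 0. Lengths are in m, angles in rad, forces in N, time in s.
With the tool pointing down it reaches from about 0.35 to 0.775 m from the base axis. Payload 5.5 kg.
Tool frame: the origin (TCP) lies at the very end of the fingers, on their centre line; the grasp point (between the pads) lies 19 mm behind it; x points along the fingers, y is the direction in which the jaws open and shut, and the axes are right-handed (so a half turn about x gives the same grasp; the last joint's range is limited). The gripper opens to 85 mm and grips with 20 to 120 N. Pads are 22 mm wide; open, the fingers measure 114 mm over their backs; the gripper's body (76 mm by 85 mm) begins 54 mm behind the grasp point. The pads swing forward as they close: fully open they stand 13 mm farther back than shut.
Start: joints at [1.091, 0.313, 0.046, 1.304, 0, 1.431], TCP at [0.192, 0.542, 0.231] pointing down, gripper open.
Joint ranges: [-2.76, 2.76], [-0.86, 1.69], [-1.03, 1.26], [-2.2, 2.34], [-1.47, 1.5], [-3.14, 3.14]. Speed limits (rad/s): [2.57, 2.57, 3.14, 3.14, 3.14, 3.14].

### API

Orientations are given as a unit quaternion [w, x, y, z].
In Python, from workcell import env gives the robot as it stands.
- The arm moves only by the tool drive_tool, never from a script. Its argument "plan" is a list that holds one entry, the list of rows, each a list of 7 numbers: the shift along the tool's x, y, z in cm, then the turn, a rotation vector about the tool's x, y, z in degrees, then the opening, from 0 (shut) to 1 (fully open). In form: [[[tx, ty, tz, wx, wy, wz, fingers], ...]]. A call has exactly 5 rows; each row shifts and turns the commanded pose from where the row before left it, along the tool's axes as they then stand; what a row does not reach is not made up. A row lasts 1/12 s, in which the tool goes at most 41.7 mm and 7.16 degrees, less where a joint would pass 70% of its speed; a pose out of reach is approached as far as the arm can. A call with a gripper value outside its range is refused whole. The fingers move at their own pace and stop on an object; "squeeze" is the grip in N (left out, the last holds). Time passes only in rows, so rows that do not move let the fingers close, or fill a call up. It gives the time, the measured TCP pose, the force and the opening at its end, in the units of the state.
- env.get_state(): the state, without advancing time (a new reading comes with each control period).
- env.read_camera(name): name is "scene" or "top"; returns the picture (420x560x3 uint8, red, green, blue); there is no depth.
- env.camera_model(name): a dict with "camera_matrix" (3x3 intrinsics, pixels), "camera_from_world" (4x4, takes a point from world to camera coordinates). Camera axes: x right, y down, z forward; pixel columns grow to the right and rows downward; lengths in m; the calibration is good to about 2 mm. A picture is of the moment at which its call begins. camera_model takes no time and is no camera call.
- env.hand_in(): hands the job in, once; it reports no verdict.
The state is a dict: "clock": time; "joint_pos": joint angles; "qvel": joint speeds; "tau": joint torques, N m; "tcp_pos": TCP position; "orientation": TCP orientation; "wrist_force": force on the tool from outside, world axes, zero at the start; "ft_torque": the same for the moment, N m; "finger_gap": finger opening in m.
Only numpy, scipy, OpenCV 4.12 (cv2) and the standard library are available. Lean on these libraries where they do the work, as an engineer would, in place of code of your own. Each camera call takes 0.05 s, during which the arm holds its last target.

### The job

The round steel pin is to be tacked along the white chalk line of the mounting plate. Pushing with the fingertips, roll the pin across the plate until it lies on the line and parallel to it, and only then push the raised hold-down arm over and down until its rubber foot sits on the pin, which stays on the line. Nothing is to be picked up: the pin stays on the plate throughout, and the other things stay where they are.

Things in the scene. Friction and masses are not known exactly. Their poses are not given: they have to be found in the camera images.
- pin_center (a point): centre of the loose round pin of bright steel lying on the mounting plate: solid cylinder 30 mm in diameter, 100 mm long, with a 6 mm dark cross hole near one end. The point lies 15 mm above the plate; its y axis runs along the pin, x and z turn with it as it rolls. It starts 78 to 108 mm from the line, on the side of the line's negative x, 0 to 0.07 rad off parallel.
- pin: the same pin as a body (same origin and axes as pin_center), 0.44 to 0.72 kg. Ground smooth and lightly oiled (friction about 0.35). It stays where it is left and keeps its heading as it rolls, even pushed off-centre. Pushed from behind at 50 mm/s it rolls ahead of the finger and stops within 3 mm. A fingertip pressed on its top with 10 N and moved across rolls it by half the fingertip's travel.
- line_mid (a point): middle of the straight white chalk line, 3 mm wide and 126 mm long, drawn across the mounting plate; on the plate's upper face, 18 mm above the worktop, under the hold-down's foot when its arm is down. x points across the line, away from where the pin starts; y along the line towards the hold-down's pivot; z up. It does not move in a run.
- fixture: the fixed fixture: grey steel slab 210 x 210 x 10 mm with the near-black mounting plate on it, 190 mm (x) by 130 mm (y) by 8 mm. Origin: centre of the slab's underside, on the worktop; axes parallel to line_mid's. The plate reaches 45 mm beyond the line and 145 mm before it.
- pivot (a point): centre of the hold-down arm's pivot bolt, between two upright lugs, 105 mm along +y of the line's middle and 48 mm above the plate's upper face. Axes parallel to line_mid's; the bolt runs along x. The lugs measure 40 mm (y) by 40 mm over both (x) and are rounded off 20 mm above the pivot. It does not move in a run.
- hold_down (a joint): angle of the hold-down arm, which swings in the vertical plane of the line. 0: level over the line, foot on the pin. 1.57: upright. Starts at 1.5 to 1.9 (upright or leaning away from the line; stop at 1.95). Stiff pivot (0.25 N m): it stays where it is left above about 0.8 and sinks by its own weight (0.55 kg) below that. A push of 2 to 5 N moves it.
- foot (a point): centre of the sole of the arm's 20 mm rubber foot, on a jack bolt 105 mm from the pivot. The arm is a flat bar 25 mm wide, 10 mm thick, reaching 136 mm from the pivot, its middle plane through the pivot; the sole is 18 mm below that plane and the jack bolt ends 8 mm above the bar's upper face. y points from foot to pivot along the arm, z from the sole to the bar.
- center_punch: bystander: dark centre punch, 111 mm long, lying on the slab beside the plate
- bolt_1: bystander: hex bolt 54 mm tall standing on its head on the slab
- nut_0: bystander: hex nut, 19 mm, lying on the slab near the lugs
- caliper: bystander: sliding caliper, 190 mm long, on the worktop, far right
- tip_box: bystander: small box 44 x 64 x 26 mm on the worktop to the left, behind the welding gun
- try_square: bystander: small engineer's square, 123 x 76 mm, on the worktop to the right
- flap_disc: bystander: worn flap disc, 112 mm across, flat on the worktop to the left

How it is judged:
On the way, in this order (a step that is already met when the one before it is completed fails the run):
1. the pin is rolling: it has turned at least 0.8 rad about its own axis while lying on the plate, short of the line, the hold-down arm still raised (angle between the z axis of pin_center and the z axis of line_mid, either way round above 0.8 rad and x of pin_center in the frame of line_mid below -0.006 m and z of pin_center in the frame of line_mid below 0.018 m and value of joint hold_down above 1 rad), for 0.04 s.
2. the pin lies on the line (6 mm, 0.12 rad) with the hold-down arm still raised (x of pin_center in the frame of line_mid between -0.006 and 0.006 m and y of pin_center in the frame of line_mid between -0.025 and 0.025 m and angle between the y axis of pin_center and the y axis of line_mid, either way round below 0.12 rad and z of pin_center in the frame of line_mid between 0.012 and 0.018 m and value of joint hold_down above 1 rad), for 0.3 s.
At the end, for the whole second after the job is handed in: the pin lies on the plate with its centre within 6 mm of the line (across it) and within 25 mm of the line's middle (along it), parallel to the line within 0.12 rad, at rest, and the hold-down arm is down (joint between -0.05 and 0.06) with its foot bearing on the pin with more than 0.4 N (x of pin_center in the frame of line_mid between -0.006 and 0.006 m and y of pin_center in the frame of line_mid between -0.025 and 0.025 m and angle between the y axis of pin_center and the y axis of line_mid, either way round below 0.12 rad and z of pin_center in the frame of line_mid between 0.012 and 0.018 m and value of joint hold_down between -0.05 and 0.06 rad and contact force between hold_down and pin above 0.4 N and linear speed of pin below 0.01 m/s and velocity of joint hold_down below 0.05 rad/s); the robot touches nothing.
It fails at once if the pin is lifted off the plate (its centre more than 21 mm above the plate's face) (z of pin_center in the frame of line_mid above 0.021 m).
It fails at once if the pin falls off the plate (z of pin_center in the frame of line_mid below 0.006 m).
It fails at once if a bystander is moved by more than 20 mm (distance of any of center_punch, bolt_1, nut_0, caliper, tip_box, try_square, flap_disc from where it was at the start of the episode above 0.02 m).
It also fails if it takes over 56 s, if anything falls off the work surface, if the arm or the gripper's body presses on something with over 40 N, if the wrist force passes 120 N, or if a joint passes its speed limit or range.

## Working session

There is one attempt and no reset: what is moved stays moved. The work goes in short steps, Python scripts to look and compute and a tool call to move; the robot and the scene stay as the last step left them, time stands still between calls to the robot, and variables do not carry over. Pictures are saved under pics/ and viewed, and the job is handed in when it is done.

Besides the shell and the picture viewer there is one more tool, called after "Request:" in YAML: its name, and indented under it one key for each argument. drive_tool: Moves the arm, as the interface text tells. Its arguments: {"type":"object","properties":{"plan":{"type":"array","items":{"type":"array","items":{"type":"array","items":{"type":"number"}}}},"squeeze":{"type":"number"}},"required":["plan"]}

```bash
ls; mkdir -p pics
python3 - <<'E'
from workcell import env
import cv2
for n in ("scene","top"):
    im=env.read_camera(n); cv2.imwrite(f"pics/{n}0.png",cv2.resize(im[:,:,::-1],(784,588),interpolation=cv2.INTER_CUBIC)); cv2.imwrite(f"pics/raw_{n}0.png",im[:,:,::-1])
    m=env.camera_model(n); print(n,m)
print(env.get_state())
E
```

```text
pics
scene {'camera_matrix': array([[513.88335626,   0.        , 280.16812685],
       [  0.        , 513.88335626, 215.16337226],
       [  0.        ,   0.        ,   1.        ]]), 'camera_from_world': array([[ 0.83492158, -0.55026035,  0.01093149, -0.52712903],
       [-0.34941928, -0.54531771, -0.76192831,  0.24044317],
       [ 0.42522007,  0.63233072, -0.64756911,  0.91714273],
       [ 0.        ,  0.        ,  0.        ,  1.        ]])}
top {'camera_matrix': array([[462.95143305,   0.        , 279.00668781],
       [  0.        , 462.95143305, 202.27430944],
       [  0.        ,   0.        ,   1.        ]]), 'camera_from_world': array([[ 0.01361238, -0.99987472, -0.00807704, -0.02571434],
       [-0.99792381, -0.01307638, -0.0630641 ,  0.62929086],
       [ 0.06295058,  0.00891872, -0.99797679,  1.29379333],
       [ 0.        ,  0.        ,  0.        ,  1.        ]])}
{'clock': 0.1, 'joint_pos': array([1.09134895e+00, 3.13954120e-01, 4.51197312e-02, 1.30361622e+00,
       1.59669053e-05, 1.43116987e+00]), 'qvel': array([-0.00091834, -0.00195584,  0.00276671, -0.00015289,  0.00089402,
        0.00107381]), 'tau': array([ 2.13553081e-03, -4.81726062e+01,  2.99245012e+01,  1.27118756e-02,
       -1.66647692e-04,  2.20287046e-05]), 'tcp_pos': array([0.19146807, 0.54171001, 0.23049275]), 'orientation': array([ 0.6967406 ,  0.11901218,  0.69710768, -0.12012291]), 'wrist_force': array([0.28266666, 0.41194659, 0.17095255]), 'ft_torque': array([ 0.00138741, -0.00124092, -0.03365193]), 'finger_gap': 0.08544155865583754}
```

View pics/scene0.png

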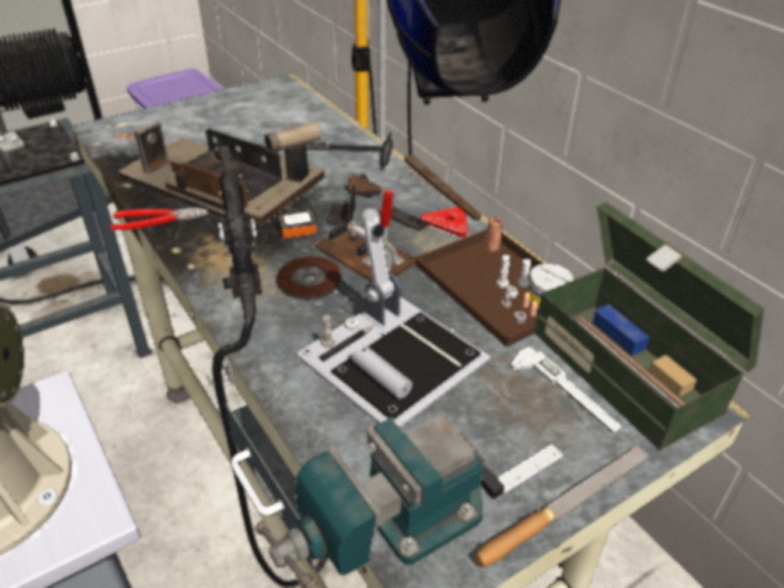

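View pics/top0.png

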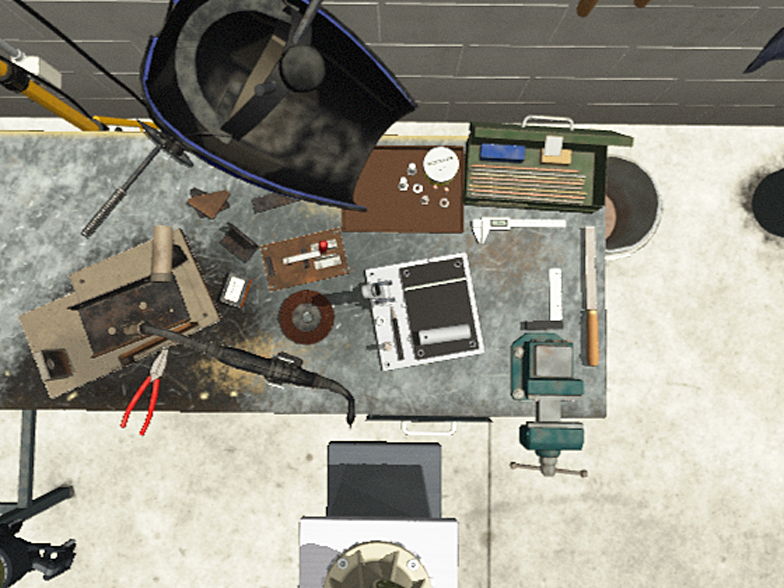

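Run:
```python
import cv2
a=cv2.imread("pics/raw_top0.png")[170:275,225:355]; cv2.imwrite("pics/ct.png",cv2.resize(a,None,fx=6,fy=5.7142857,interpolation=cv2.INTER_CUBIC) if 0 else cv2.resize(a,(780,630*1))[:600])
a=cv2.imread("pics/raw_scene0.png")[125:305,205:355]; cv2.imwrite("pics/cs.png",cv2.resize(a,(500,600),interpolation=cv2.INTER_CUBIC))
```

```text
(no output)
```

View pics/ct.png

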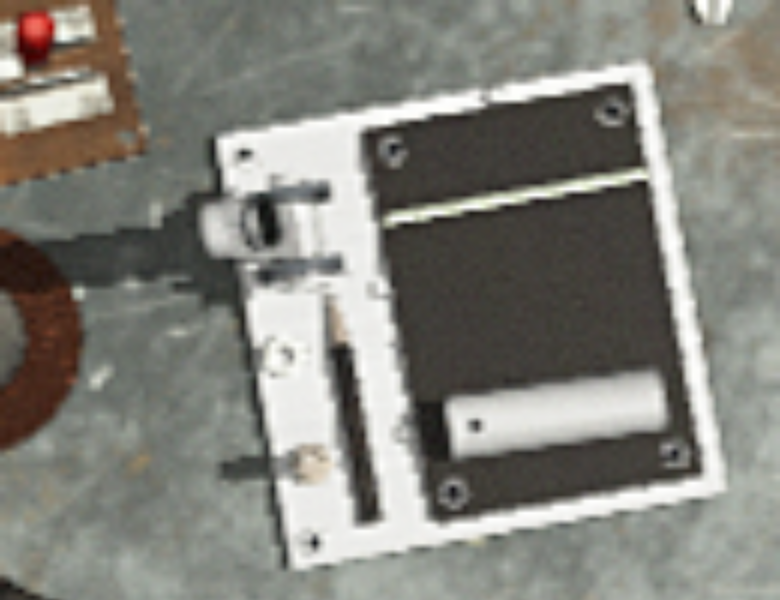

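View pics/cs.png

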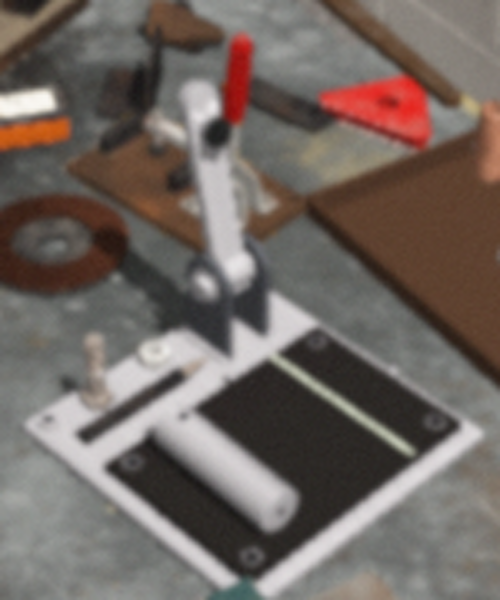

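```bash
cat > h.py <<'E'
import numpy as np, cv2
from workcell import env
from scipy.optimize import least_squares
def ray(n,px,z):
    m=env.camera_model(n);K=m["camera_matrix"];T=m["camera_from_world"]
    R=T[:3,:3];t=T[:3,3];C=-R.T@t
    out=[]
    for p in np.atleast_2d(px):
        d=R.T@np.linalg.inv(K)@np.array([p[0],p[1],1.]); out.append(C+d*(z-C[2])/d[2])
    return np.array(out)
def proj(n,P):
    m=env.camera_model(n);K=m["camera_matrix"];T=m["camera_from_world"]
    P=np.atleast_2d(P);q=(P@T[:3,:3].T+T[:3,3])@K.T
    return q[:,:2]/q[:,2:]
def ct(p): return np.array(p,float)/6+[225,170]-0.4167
def cs(p): return np.array(p,float)*0.3+[205,125]-0.35
E
python3 - <<'E'
from h import *
plT=ct([(362,130),(636,83),(705,472),(430,522)])
slT=ct([(217,135),(650,63),(722,490),(290,568)])
lT=ct([(384,221),(648,173)])
lS=cs([(275,355),(412,453)]); plS=cs([(318,330),(462,425),(250,578),(105,465)])
L=ray("top",lT,.018);print("line top",L,L.mean(0),np.linalg.norm(L[0]-L[1]))
L2=ray("scene",lS,.018);print("line scn",L2,L2.mean(0),np.linalg.norm(L2[0]-L2[1]))
plm=np.array([(.045,.065),(.045,-.065),(-.145,-.065),(-.145,.065)]); lm=np.array([(0,.063),(0,-.063)])
def pl(v,q):
    c,s=np.cos(v[2]),np.sin(v[2]);q=np.array(q);return np.c_[v[0]+c*q[:,0]-s*q[:,1],v[1]+s*q[:,0]+c*q[:,1]]
def at(v,q,z): a=pl(v,q);return np.c_[a,np.full(len(a),z)]
def res(v,w):
    r=[]
    if 't' in w: r+=[(proj("top",at(v,plm,.018))-plT).ravel(),2*(proj("top",at(v,lm,.018))-lT).ravel()]
    if 's' in w: r+=[(proj("scene",at(v,plm,.018))-plS).ravel(),2*(proj("scene",at(v,lm,.018))-lS).ravel()]
    return np.concatenate(r)
for w in ('t','s','ts'):
    f=least_squares(res,[.65,-.05,.1],args=(w,)); print(w,f.x,np.abs(f.fun).max())
v=f.x
S=ray("top",slT,.010); print("slab in line frame", (S[:,:2]-v[:2])@np.array([[np.cos(v[2]),-np.sin(v[2])],[np.sin(v[2]),np.cos(v[2])]]))
P=ray("top",ct([(445,397),(452,458),(660,372),(667,425)]),.033)
R=np.array([[np.cos(v[2]),-np.sin(v[2])],[np.sin(v[2]),np.cos(v[2])]])
q=(P[:,:2]-v[:2])@R;print("pin sil in line frame",q,q.mean(0))
a=q[:2].mean(0)-q[2:].mean(0);print("len",np.linalg.norm(a),"angle",np.arctan2(-a[0],a[1]))
print(P.mean(0))
pv=ray("top",ct([(305,225)]),.066);print("pivot line",(pv[:,:2]-v[:2])@R)
print("tcp px",proj("top",env.get_state()["tcp_pos"]),proj("scene",env.get_state()["tcp_pos"]))
E
```

```text
line top [[ 0.61826269 -0.04463797  0.018     ]
 [ 0.64265943 -0.16928965  0.018     ]] [ 0.63046106 -0.10696381  0.018     ] 0.12701670413107022
line scn [[ 0.61929992 -0.04606882  0.018     ]
 [ 0.6403981  -0.16811174  0.018     ]] [ 0.62984901 -0.10709028  0.018     ] 0.12385316977977599
t [ 0.63050355 -0.10670871  0.18658111] 0.7250533060161501
s [ 0.62918373 -0.10799935  0.18134502] 1.8150559056537077
ts [ 0.62984143 -0.10728477  0.1835368 ] 2.085172437564921
slab in line frame [[ 0.05446862  0.13506434]
 [ 0.05336619 -0.07447137]
 [-0.15210221 -0.07220799]
 [-0.15379042  0.13527264]]
pin sil in line frame [[-0.08643853  0.05002156]
 [-0.11487111  0.05167441]
 [-0.09191898 -0.05064821]
 [-0.11669124 -0.04951009]] [-0.10247996  0.00038442]
len 0.10099312073675562 angle -0.03615181608793394
[ 0.52901252 -0.12561023  0.033     ]
pivot line [[0.00189359 0.10054979]]
tcp px [[ 36.26995266 380.74629318]] [[-5.62337109 86.89828085]]
```

```bash
cat >> h.py <<'E'
def tri(pt,ps):
    def r(X): return np.r_[proj("top",X)[0]-pt,proj("scene",X)[0]-ps]
    f=least_squares(r,[.5,0,.2]); return f.x.round(3),np.abs(f.fun).max().round(1)
def quat():
    from scipy.spatial.transform import Rotation as Ro
    q=env.get_state()["orientation"]; return Ro.from_quat(np.r_[q[1:],q[0]])
def toline(p,v=(.6302,-.1070,.184)):
    d=np.array(p)[:2]-v[:2];c,s=np.cos(v[2]),np.sin(v[2]);return np.array([c*d[0]+s*d[1],-s*d[0]+c*d[1]])
def fromline(q,v=(.6302,-.1070,.184)):
    c,s=np.cos(v[2]),np.sin(v[2]);return np.array([v[0]+c*q[0]-s*q[1],v[1]+s*q[0]+c*q[1]])
E
python3 - <<'E'
from h import *
print(quat().as_matrix().round(3))
v=lambda *p:np.array(p)/1.4
print("gun trigger", tri(v(285,365),v(243,285)))
print("gun nozzle?", tri(v(350,425),v(232,155)))
print("gun nozzle vs bottom", tri(v(350,425),v(222,380)))
print("gun back", tri(v(140,328),v(232,155)))
print("helmet low corner", tri(v(365,208),v(510,90)))
print("arm top", tri(ct((212,222)),cs((198,88))))
print(ray("top",[v(285,365),v(350,425)],0.0))
E
```

```text
[[-0.001  0.333  0.943]
 [-0.001  0.943 -0.333]
 [-1.    -0.002 -0.   ]]
gun trigger (array([0.457, 0.198, 0.001]), np.float64(1.1))
gun nozzle? (array([0.404, 0.034, 0.343]), np.float64(4.5))
gun nozzle vs bottom (array([ 0.344,  0.06 , -0.048]), np.float64(3.3))
gun back (array([0.546, 0.448, 0.108]), np.float64(5.2))
helmet low corner (array([ 0.765, -0.011,  0.355]), np.float64(22.3))
arm top (array([0.607, 0.028, 0.192]), np.float64(0.0))
[[0.46047831 0.19640336 0.        ]
 [0.34128477 0.06138338 0.        ]]
```

Run:
```python
import cv2
a=cv2.imread("pics/raw_scene0.png")[90:420,90:380]; cv2.imwrite("pics/cs2.png",cv2.resize(a,(527,600),interpolation=cv2.INTER_CUBIC))
```

```text
(no output)
```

View pics/cs2.png

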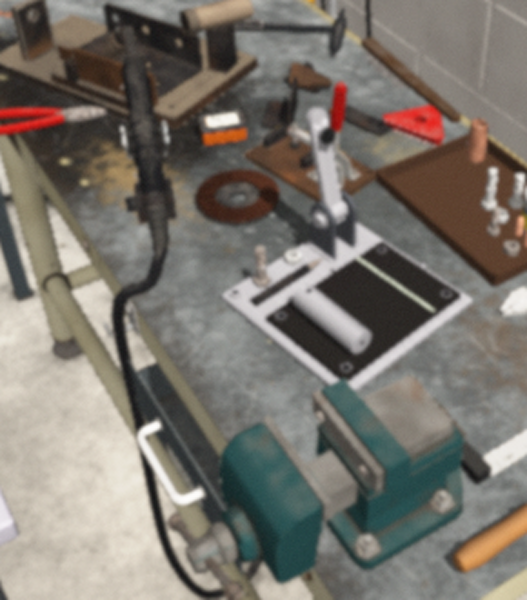

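Run:
```python
from h import *
for p in [(400,60),(470,100),(545,50),(385,0),(560,0)]:
  for z in (.3,.4,.5,.6,.7):
    X=ray("scene",[np.array(p)/1.4],z); print(p,z,X.round(2)[0],(proj("top",X)*1.4).round(0)[0])
A=toline((.607,.028));print("arm tip line",A, "angle", np.arctan2(.192-.066, .105-A[1]))
v=(.6302,-.1070,.184)
for q in [(0,.105),(-.145,-.005),(-.03,-.005)]: print(q,fromline(q))
```

```text
(400, 60) 0.3 [0.81 0.26 0.3 ] [220. 157.]
(400, 60) 0.4 [0.67 0.05 0.4 ] [341. 236.]
(400, 60) 0.5 [ 0.53 -0.15  0.5 ] [494. 337.]
(400, 60) 0.6 [ 0.39 -0.36  0.6 ] [695. 469.]
(400, 60) 0.7 [ 0.25 -0.57  0.7 ] [968. 649.]
(470, 100) 0.3 [0.82 0.07 0.3 ] [337. 155.]
(470, 100) 0.4 [ 0.68 -0.1   0.4 ] [445. 235.]
(470, 100) 0.5 [ 0.53 -0.27  0.5 ] [581. 336.]
(470, 100) 0.6 [ 0.39 -0.43  0.6 ] [759. 469.]
(470, 100) 0.7 [ 0.25 -0.6   0.7 ] [1003.  649.]
(545, 50) 0.3 [1.06 0.16 0.3 ] [285.  11.]
(545, 50) 0.4 [ 0.87 -0.03  0.4 ] [397. 106.]
(545, 50) 0.5 [ 0.67 -0.21  0.5 ] [539. 227.]
(545, 50) 0.6 [ 0.48 -0.4   0.6 ] [727. 386.]
(545, 50) 0.7 [ 0.29 -0.58  0.7 ] [984. 604.]
(385, 0) 0.3 [0.96 0.53 0.3 ] [55. 65.]
(385, 0) 0.4 [0.79 0.27 0.4 ] [193. 154.]
(385, 0) 0.5 [0.62 0.01 0.5 ] [369. 268.]
(385, 0) 0.6 [ 0.45 -0.26  0.6 ] [600. 416.]
(385, 0) 0.7 [ 0.28 -0.52  0.7 ] [916. 620.]
(560, 0) 0.3 [1.27 0.35 0.3 ] [ 176. -114.]
(560, 0) 0.4 [1.03 0.12 0.4 ] [299.  -6.]
(560, 0) 0.5 [ 0.8 -0.1  0.5] [456. 131.]
(560, 0) 0.6 [ 0.56 -0.33  0.6 ] [662. 313.]
(560, 0) 0.7 [ 0.33 -0.55  0.7 ] [948. 563.]
arm tip line [0.0018917  0.13696591] angle 1.819252164138038
(0, 0.105) [ 0.61098883 -0.00377243]
(-0.145, -0.005) [ 0.48856246 -0.13844531]
(-0.03, -0.005) [ 0.60162123 -0.1174045 ]
```

Request:
drive_tool:
  plan:
    - [[0,0,0,-6,0,0,0],[0,0,0,-6,0,0,0],[0,0,0,-6,0,0,0],[0,0,0,-6,0,0,0],[0,0,0,-6,0,0,0]]

```text
clock: 0.52
tcp_pos: [0.1915, 0.5418, 0.2308]
orientation: [0.704, -0.067, 0.704, 0.066]
wrist_force: [0.0, -1.0, 0.5]
finger_gap: 0.0257
```

Request:
drive_tool:
  plan:
    - [[0,-3.6,0.9,0,0,0,0],[0,-3.6,0.9,0,0,0,0],[0,-3.6,0.9,0,0,0,0],[0,-3.6,0.9,0,0,0,0],[0,-3.6,0.9,0,0,0,0]]

```text
clock: 0.93
tcp_pos: [0.2688, 0.3717, 0.2308]
orientation: [0.704, -0.065, 0.704, 0.065]
wrist_force: [1.8, -0.2, -1.1]
finger_gap: -0.0005
```

Request:
drive_tool:
  plan:
    - [[0,-3.6,0.9,0,0,0,0],[0,-3.6,0.9,0,0,0,0],[0,-3.6,0.9,0,0,0,0],[0,-3.6,0.9,0,0,0,0],[0,-3.6,0.9,0,0,0,0]]

```text
clock: 1.35
tcp_pos: [0.346, 0.2029, 0.2311]
orientation: [0.704, -0.065, 0.704, 0.065]
wrist_force: [1.6, 0.4, -1.2]
finger_gap: 0.0004
```

Request:
drive_tool:
  plan:
    - [[0,-3.6,0.8,0,0,0,0],[0,-3.6,0.8,0,0,0,0],[0,-3.6,0.8,0,0,0,0],[0,-3.6,0.8,0,0,0,0],[0,-3.6,0.8,0,0,0,0]]

```text
clock: 1.77
tcp_pos: [0.4182, 0.0332, 0.2312]
orientation: [0.704, -0.065, 0.704, 0.065]
wrist_force: [0.2, 0.5, -0.4]
finger_gap: 0.0004
```

Request:
drive_tool:
  plan:
    - [[0,-3.6,0.75,0,0,0,0],[0,-3.6,0.75,0,0,0,0],[0,-3.6,0.75,0,0,0,0],[0,-3.6,0.75,0,0,0,0],[0,-3.6,0.75,0,0,0,0]]

```text
clock: 2.18
tcp_pos: [0.488, -0.1369, 0.2309]
orientation: [0.704, -0.065, 0.704, 0.065]
wrist_force: [1.3, 0.3, 0.2]
finger_gap: -0.0001
```

Run:
```python
from h import *
s=env.get_state();print(s["tcp_pos"],toline(s["tcp_pos"]),s["joint_pos"].round(2)); print(quat().as_matrix().round(3))
im=env.read_camera("scene"); cv2.imwrite("pics/s1.png",cv2.resize(im[100:340,160:420,::-1],(650,600)))
```

```text
[ 0.48799539 -0.13692542  0.23091628] [-0.14527942 -0.00340201] [-0.43  0.18 -0.13  1.26  0.   -0.62]
[[-0.    -0.182  0.983]
 [ 0.     0.983  0.182]
 [-1.     0.001 -0.   ]]
```

View pics/s1.png

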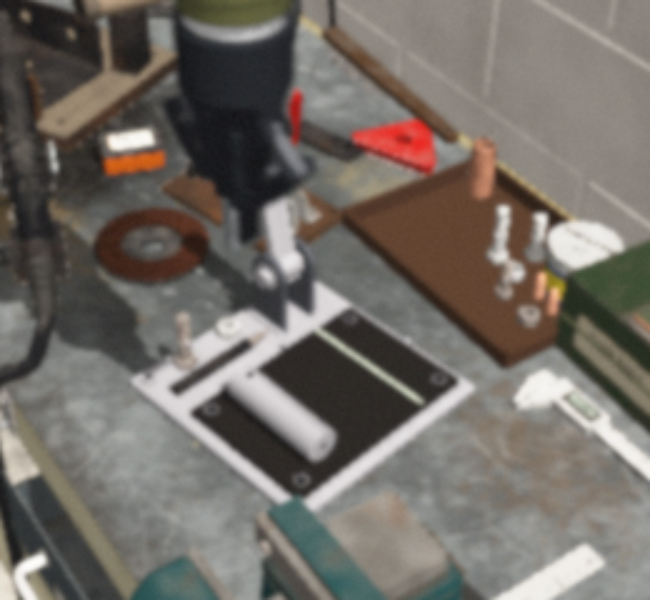

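Request:
drive_tool:
  plan:
    - [[3.0,0,0,0,0,0,0],[3.0,0,0,0,0,0,0],[3.0,0,0,0,0,0,0],[3.0,0,0,0,0,0,0],[3.0,0,0,0,0,0,0]]

```text
clock: 2.65
tcp_pos: [0.4874, -0.1348, 0.0797]
orientation: [0.704, -0.065, 0.704, 0.065]
wrist_force: [0.7, 0.8, -0.8]
finger_gap: 0.0003
```

Request:
drive_tool:
  plan:
    - [[1.5,0,0,0,0,0,0],[1.5,0,0,0,0,0,0],[1.0,0,0,0,0,0,0],[1.0,0,0,0,0,0,0],[0.5,0,0,0,0,0,0]]

```text
clock: 3.07
tcp_pos: [0.4875, -0.1348, 0.0252]
orientation: [0.704, -0.065, 0.704, 0.065]
wrist_force: [-0.3, -0.1, 0.4]
finger_gap: 0.0
```

Run:
```python
from h import *
s=env.get_state();print(s["tcp_pos"],toline(s["tcp_pos"]),s["wrist_force"])
for n in("scene","top"):
  im=env.read_camera(n); cv2.imwrite(f"pics/{n}2.png",im[:,:,::-1])
im=np.hstack([cv2.resize(cv2.imread("pics/scene2.png")[160:310,190:350],(400,375)),cv2.resize(cv2.imread("pics/top2.png")[170:290,225:353],(400,375))]);cv2.imwrite("pics/d2.png",im)
```

```text
[ 0.48747924 -0.13477248  0.02520317] [-0.14539294 -0.00119098] [-0.32504286 -0.06771562  0.39631116]
```

View pics/d2.png

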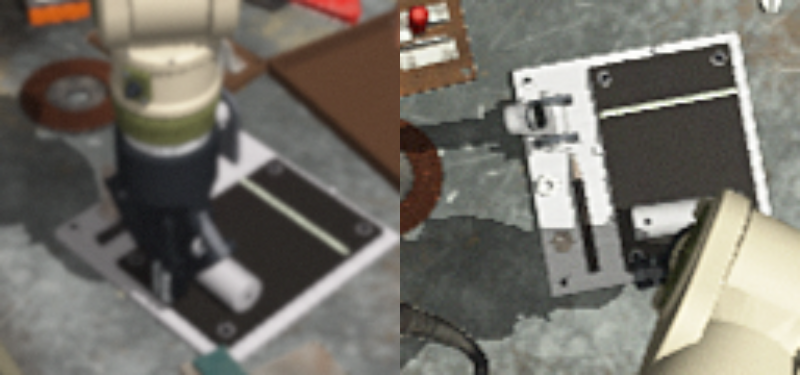

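Request:
drive_tool:
  plan:
    - [[0,0,0.4,0,0,0,0],[0,0,0.4,0,0,0,0],[0,0,0.4,0,0,0,0],[0,0,0.4,0,0,0,0],[0,0,0.4,0,0,0,0]]

```text
clock: 3.58
tcp_pos: [0.5085, -0.1315, 0.0268]
orientation: [0.704, -0.065, 0.704, 0.065]
wrist_force: [0.1, -0.6, 0.7]
finger_gap: -0.0
```

Request:
drive_tool:
  plan:
    - [[0,0,0.4,0,0,0,0],[0,0,0.4,0,0,0,0],[0,0,0.4,0,0,0,0],[0,0,0.4,0,0,0,0],[0,0,0.4,0,0,0,0]]

```text
clock: 4.0
tcp_pos: [0.5276, -0.1277, 0.0262]
orientation: [0.704, -0.065, 0.704, 0.065]
wrist_force: [0.0, -0.5, -0.4]
finger_gap: 0.0
```

```bash
cat >> h.py <<'E'
def look(k):
  s=env.get_state();print(s["clock"],s["tcp_pos"].round(4),"line",toline(s["tcp_pos"]).round(4),s["wrist_force"].round(1))
  for n in("scene","top"):
    im=env.read_camera(n); cv2.imwrite(f"pics/{n}{k}.png",im[:,:,::-1])
  im=np.hstack([cv2.resize(cv2.imread(f"pics/scene{k}.png")[160:310,200:350],(400,400),interpolation=cv2.INTER_CUBIC),cv2.resize(cv2.imread(f"pics/top{k}.png")[165:265,250:350],(400,400),interpolation=cv2.INTER_CUBIC)]);cv2.imwrite(f"pics/d{k}.png",im)
E
python3 -c "
from h import *
look(3)"
```

```text
4.0 [ 0.5276 -0.1277  0.0262] line [-0.1046 -0.0016] [ 0.  -0.5 -0.4]
```

View pics/d3.png

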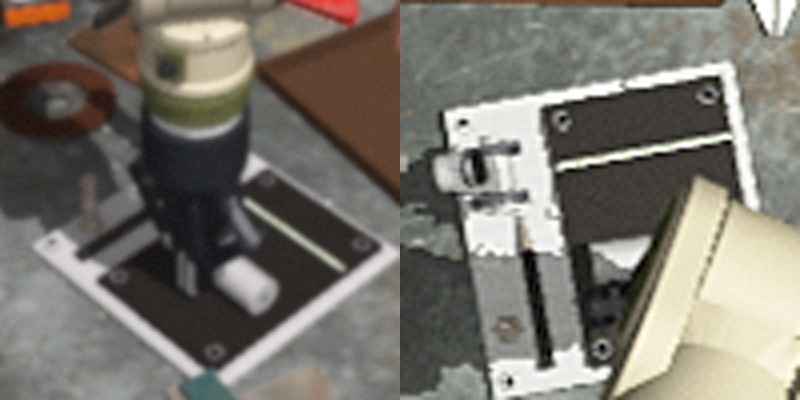

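Request:
drive_tool:
  plan:
    - [[0,0,0.4,0,0,0,0],[0,0,0.4,0,0,0,0],[0,0,0.4,0,0,0,0],[0,0,0.4,0,0,0,0],[0,0,0.4,0,0,0,0]]

```text
clock: 4.52
tcp_pos: [0.5474, -0.1241, 0.0263]
orientation: [0.704, -0.065, 0.704, 0.065]
wrist_force: [-1.1, -0.0, 0.1]
finger_gap: 0.0
```

Request:
drive_tool:
  plan:
    - [[0,0,0.4,0,0,0,0],[0,0,0.4,0,0,0,0],[0,0,0.4,0,0,0,0],[0,0,0.4,0,0,0,0],[0,0,0.3,0,0,0,0]]

```text
clock: 4.93
tcp_pos: [0.5662, -0.1206, 0.0263]
orientation: [0.704, -0.065, 0.704, 0.065]
wrist_force: [-0.2, -0.4, -0.0]
finger_gap: -0.0004
```

```bash
python3 -c "
from h import *
look(4)"
```

```text
4.9333 [ 0.5662 -0.1206  0.0263] line [-0.0654 -0.0016] [-0.2 -0.4 -0. ]
```

View pics/d4.png

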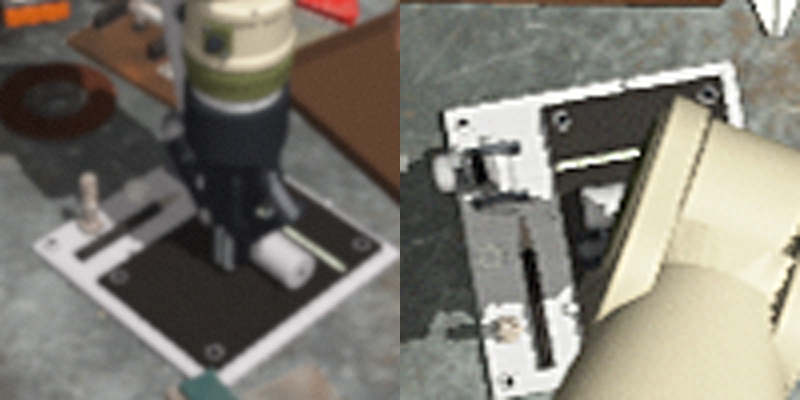

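```bash
python3 -c "
from h import *
a=cv2.imread('pics/top4.png')[195:240,285:335]; b=cv2.imread('pics/scene4.png')[235:285,275:330]
cv2.imwrite('pics/e4.png',np.hstack([cv2.resize(a,(400,360),interpolation=cv2.INTER_CUBIC),cv2.resize(b,(396,360),interpolation=cv2.INTER_CUBIC)]))
"
```

```text
(no output)
```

View pics/e4.png

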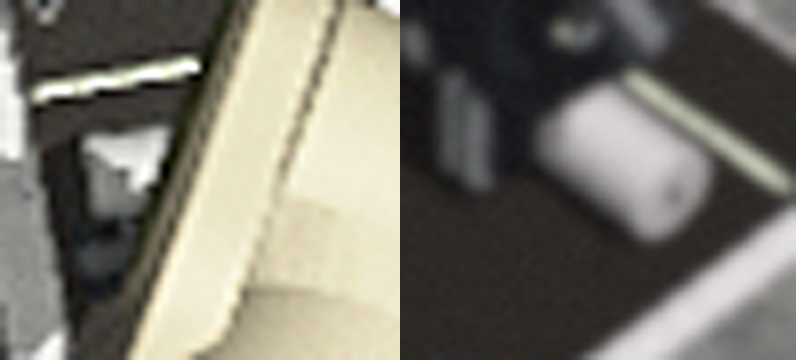

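```bash
python3 -c "
from h import *
P=ray('top',[(82/8+285,138/8+195),(95/8+285,222/8+195)],.033); print([toline(p) for p in P])
print(toline(ray('scene',[((672-400)/7.2+275,197/7.2+235)],.033)[0]))
"
```

```text
[array([-0.02041214,  0.04819738]), array([-0.05016633,  0.0487671 ])]
[-0.03976198 -0.05295682]
```

Request:
drive_tool:
  plan:
    - [[0,0,0.4,0,0,0,0],[0,0,0.4,0,0,0,0],[0,0,0.4,0,0,0,0],[0,0,0.4,0,0,0,0],[0,0,0.4,0,0,0,0]]

```text
clock: 5.45
tcp_pos: [0.5858, -0.117, 0.0263]
orientation: [0.704, -0.065, 0.704, 0.065]
wrist_force: [-0.2, -0.2, 0.8]
finger_gap: -0.0002
```

Request:
drive_tool:
  plan:
    - [[0,0,0.4,0,0,0,0],[0,0,0.3,0,0,0,0],[0,0,0.3,0,0,0,0],[0,0,0.2,0,0,0,0],[0,0,0.2,0,0,0,0]]

```text
clock: 5.87
tcp_pos: [0.5993, -0.1144, 0.0263]
orientation: [0.704, -0.065, 0.704, 0.065]
wrist_force: [-0.9, -0.2, 1.0]
finger_gap: -0.0002
```

```bash
python3 -c "
from h import *
look(5)
a=cv2.imread('pics/top5.png')[185:230,285:335]; b=cv2.imread('pics/scene5.png')[215:265,285:340]
cv2.imwrite('pics/e5.png',np.hstack([cv2.resize(a,(400,360),interpolation=cv2.INTER_CUBIC),cv2.resize(b,(396,360),interpolation=cv2.INTER_CUBIC)]))
"
```

```text
5.8667 [ 0.5993 -0.1144  0.0263] line [-0.0318 -0.0016] [-0.9 -0.2  1. ]
```

View pics/e5.png

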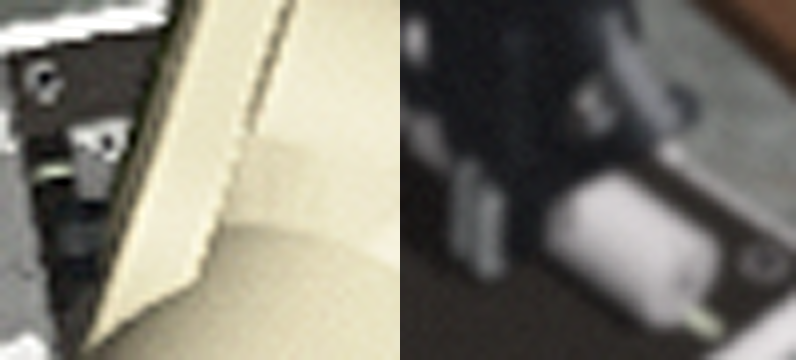

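View pics/d5.png

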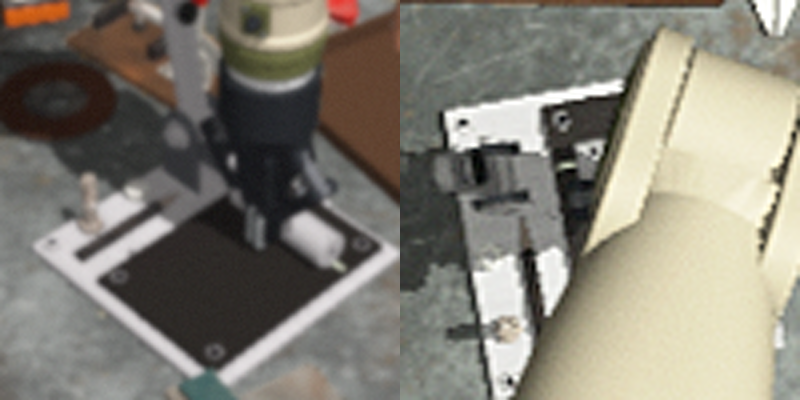

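```bash
python3 -c "
from h import *
P=ray('top',[(71/8+285,127/8+185),(82/8+285,197/8+185)],.033); print([toline(p) for p in P])
print(toline(ray('scene',[((690-400)/7.2+285,280/7.2+215)],.033)[0]))
for dx in (-.006,-.003,0,.003):
  l=np.r_[fromline((dx+.002,.05)),.033];r=np.r_[fromline((dx-.002,-.05)),.033]
  print(dx,(proj('top',l)-[285,185])*8,(proj('scene',r)-[285,215])*7.2+[400,0])
"
```

```text
[array([0.01173563, 0.04651187]), array([-0.01315364,  0.04693198])]
[-0.00305167 -0.05393878]
-0.006 [[ 68.89903509 172.79539823]] [[668.27130726 281.29056345]]
-0.003 [[ 67.43202604 164.38076269]] [[675.31326754 276.25501257]]
0 [[ 65.96544722 155.96859486]] [[682.33410897 271.23456331]]
0.003 [[ 64.49929843 147.55889368]] [[689.33392641 266.22914784]]
```

Request:
drive_tool:
  plan:
    - [[0,0,-0.5,0,0,0,0],[0,0,-1.0,0,0,0,0],[0,0,-2.0,0,0,0,0],[-2,0,-3.0,0,0,0,0],[-3,0,-3.0,0,0,0,0]]

```text
clock: 6.38
tcp_pos: [0.5025, -0.1307, 0.0732]
orientation: [0.702, -0.064, 0.706, 0.066]
wrist_force: [-0.0, -0.4, 1.3]
finger_gap: 0.0001
```

Request:
drive_tool:
  plan:
    - [[-3.5,2,-2,0,0,0,0],[-3.5,2,-2,0,0,0,0],[-3.5,2,-1,0,0,0,0],[-3.5,2,0,0,0,0,0],[-1,2,0,0,0,0,0]]

```text
clock: 6.8
tcp_pos: [0.4429, -0.045, 0.2259]
orientation: [0.707, -0.065, 0.702, 0.063]
wrist_force: [0.4, -0.9, 0.4]
finger_gap: 0.0001
```

```bash
python3 -c "
from h import *
look(6)
"
```

```text
6.8 [ 0.4429 -0.045   0.2259] line [-0.1728  0.0952] [ 0.4 -0.9  0.4]
```

View pics/d6.png

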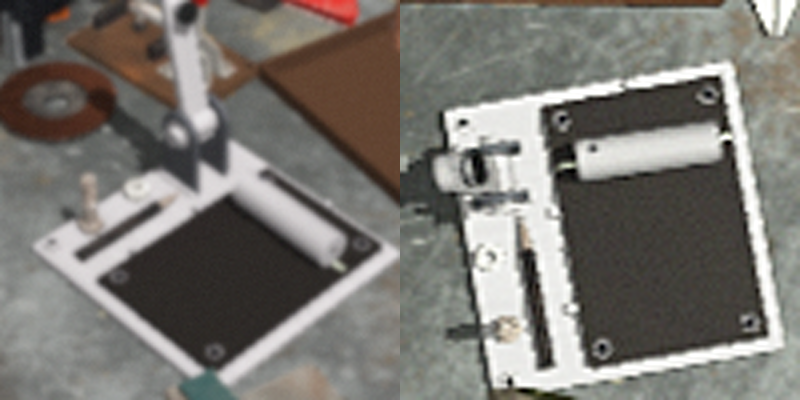

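Clear view: pin lies over the line (top crop ~ (575–722, 122–180)), line ends visible both sides. Enlarge to measure.

```bash
python3 -c "
from h import *
a=cv2.imread('pics/top6.png')[189:214,284:338]
cv2.imwrite('pics/e6.png',cv2.resize(a,(756,350),interpolation=cv2.INTER_CUBIC))
for dx in (-.006,-.003,0,.003,.006):
  o=[]
  for s,y in((.002,.05),(-.002,-.05)):
    for e in(.0155,-.0145): o.append(((proj('top',np.r_[fromline((dx+s+e,y)),.033])-[284,189]+.5)*14).round(0)[0])
  print(dx,o)
print([((proj('top',np.r_[fromline((0,y)),.018])-[284,189]+.5)*14).round(0)[0] for y in(.063,-.063)])
"
```

```text
-0.006 [array([128., 177.]), array([154., 325.]), array([623., 112.]), array([649., 260.])]
-0.003 [array([126., 163.]), array([151., 310.]), array([620.,  98.]), array([647., 245.])]
0 [array([123., 148.]), array([149., 295.]), array([618.,  83.]), array([644., 230.])]
0.003 [array([121., 133.]), array([146., 280.]), array([615.,  68.]), array([641., 215.])]
0.006 [array([118., 119.]), array([144., 266.]), array([612.,  54.]), array([639., 201.])]
[array([ 73., 249.]), array([685., 143.])]
```

View pics/e6.png

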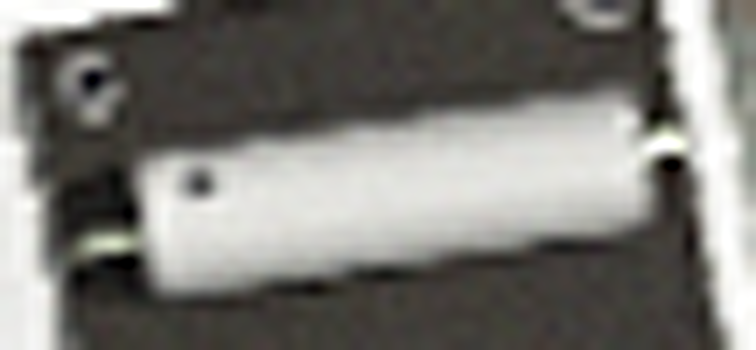

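Request:
drive_tool:
  plan:
    - [[0,0,0,6,0,0,0],[0,0,0,6,0,0,0],[0,0,0,6,0,0,0],[0,0,0,6,0,0,0],[0,0,0,6,0,0,0]]

```text
clock: 7.32
tcp_pos: [0.4414, -0.0454, 0.2191]
orientation: [0.696, 0.121, 0.697, -0.122]
wrist_force: [0.3, 0.6, 0.7]
finger_gap: -0.0001
```

Request:
drive_tool:
  plan:
    - [[0,0,0,6,0,0,0],[0,0,0,6,0,0,0],[0,0,0,6,0,0,0],[0,0,0,6,0,0,0],[0,0,0,6,0,0,0]]

```text
clock: 7.73
tcp_pos: [0.4414, -0.0455, 0.219]
orientation: [0.641, 0.297, 0.642, -0.298]
wrist_force: [-0.8, 0.7, -0.7]
finger_gap: 0.0002
```

Request:
drive_tool:
  plan:
    - [[0,0,0,6,0,0,0],[0,0,0,6,0,0,0],[0,0,0,6,0,0,0],[0,0,0,6,0,0,0],[0,0,0,6,0,0,0]]

```text
clock: 8.15
tcp_pos: [0.4414, -0.0455, 0.219]
orientation: [0.542, 0.453, 0.543, -0.454]
wrist_force: [-0.3, -0.4, 0.5]
finger_gap: 0.0001
```

```bash
python3 -c "
from h import *
s=env.get_state();print(s['tcp_pos'],toline(s['tcp_pos']),s['joint_pos'].round(2)); print(quat().as_matrix().round(3))
"
```

```text
[ 0.44142125 -0.04547543  0.21902624] [-0.17433536  0.09502564] [-0.28  0.07 -0.29  1.22 -0.    1.11]
[[-0.002  0.984  0.177]
 [ 0.     0.177 -0.984]
 [-1.    -0.002 -0.001]]
```

Request:
drive_tool:
  plan:
    - [[-0.4,0,-1.8,0,0,0,0],[-0.4,0,-1.8,0,0,0,0],[-0.4,0,-1.8,0,0,0,0],[-0.4,0,-1.8,0,0,0,0],[-0.4,0,-1.8,0,0,0,0]]

```text
clock: 8.57
tcp_pos: [0.425, 0.0436, 0.2393]
orientation: [0.543, 0.452, 0.544, -0.453]
wrist_force: [-0.3, 0.4, 0.5]
finger_gap: -0.0001
```

Request:
drive_tool:
  plan:
    - [[0,3.5,0,0,0,0,0],[0,3.5,0,0,0,0,0],[0,3.5,0,0,0,0,0],[0,3.5,0,0,0,0,0],[0,3.5,0,0,0,0,0]]

```text
clock: 8.98
tcp_pos: [0.5989, 0.0751, 0.2388]
orientation: [0.543, 0.452, 0.544, -0.453]
wrist_force: [0.1, -1.1, 0.7]
finger_gap: 0.0001
```

```bash
python3 -c "
from h import *
s=env.get_state();print(s['tcp_pos'],toline(s['tcp_pos']),s['joint_pos'].round(2)); print(quat().as_matrix().round(3))
im=[]
for n in('scene','top'):
    a=env.read_camera(n)[:,:,::-1]; cv2.imwrite(f'pics/{n}7.png',a); im.append(a)
b=np.hstack([cv2.resize(im[0][70:250,190:340],(400,480),interpolation=cv2.INTER_CUBIC),cv2.resize(im[1][120:270,200:325],(400,480),interpolation=cv2.INTER_CUBIC)]);cv2.imwrite('pics/d7.png',b)
"
```

```text
[0.59888388 0.07509816 0.23875316] [0.00252982 0.184754  ] [-0.01  0.37  0.15  1.35 -0.    1.38]
[[-0.002  0.983  0.183]
 [-0.     0.183 -0.983]
 [-1.    -0.002 -0.   ]]
```

View pics/d7.png

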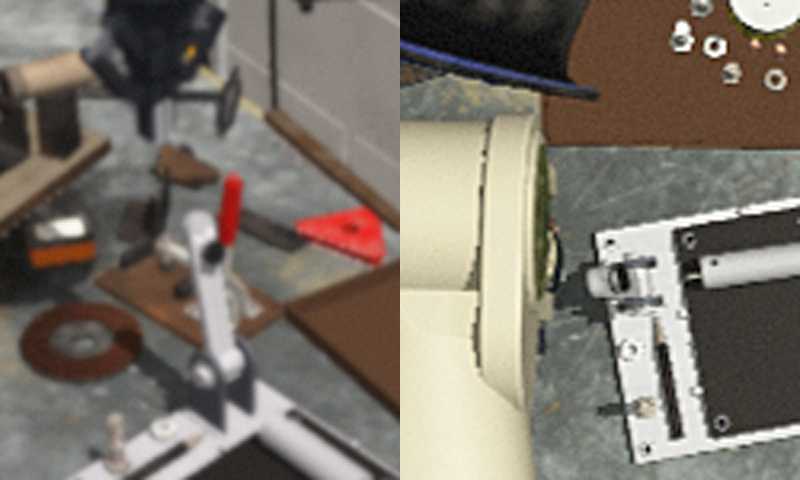

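Request:
drive_tool:
  plan:
    - [[1.7,0,0,0,0,0,0],[1.7,0,0,0,0,0,0],[1.7,0,0,0,0,0,0],[1.7,0,0,0,0,0,0],[1.6,0,0,0,0,0,0]]

```text
clock: 9.5
tcp_pos: [0.5963, 0.0746, 0.1543]
orientation: [0.543, 0.451, 0.544, -0.453]
wrist_force: [0.5, -0.6, -0.9]
finger_gap: 0.0
```

Request:
drive_tool:
  plan:
    - [[0,0,0.6,0,0,0,0],[0,0,0.6,0,0,0,0],[0,0,0.6,0,0,0,0],[0,0,0.6,0,0,0,0],[0,0,0.6,0,0,0,0]]

```text
clock: 9.92
tcp_pos: [0.6041, 0.045, 0.1578]
orientation: [0.544, 0.453, 0.543, -0.452]
wrist_force: [0.1, 0.3, -0.2]
finger_gap: 0.0001
```

Request:
drive_tool:
  plan:
    - [[0,0,0.5,0,0,0,0],[0,0,0.5,0,0,0,0],[0,0,0.5,0,0,0,0],[0,0,0.5,0,0,0,0],[0,0,0.5,0,0,0,0]]

```text
clock: 10.33
tcp_pos: [0.608, 0.0212, 0.1568]
orientation: [0.544, 0.452, 0.544, -0.452]
wrist_force: [-1.1, 2.2, 3.1]
finger_gap: 0.0004
```

```bash
cat >> h.py <<'E'
def look2(k):
  s=env.get_state();print(s['clock'],s['tcp_pos'].round(4),toline(s['tcp_pos']).round(4),s['wrist_force'].round(1))
  im=[]
  for n in('scene','top'):
    a=env.read_camera(n)[:,:,::-1]; cv2.imwrite(f'pics/{n}{k}.png',a); im.append(a)
  b=np.hstack([cv2.resize(im[0][100:280,200:350],(400,480),interpolation=cv2.INTER_CUBIC),cv2.resize(im[1][130:250,240:340],(400,480),interpolation=cv2.INTER_CUBIC)]);cv2.imwrite(f'pics/d{k}.png',b)
E
python3 -c "
from h import *
look2(8)"
```

```text
10.3333 [0.608  0.0212 0.1568] [0.0016 0.1301] [-1.1  2.2  3.1]
```

View pics/d8.png

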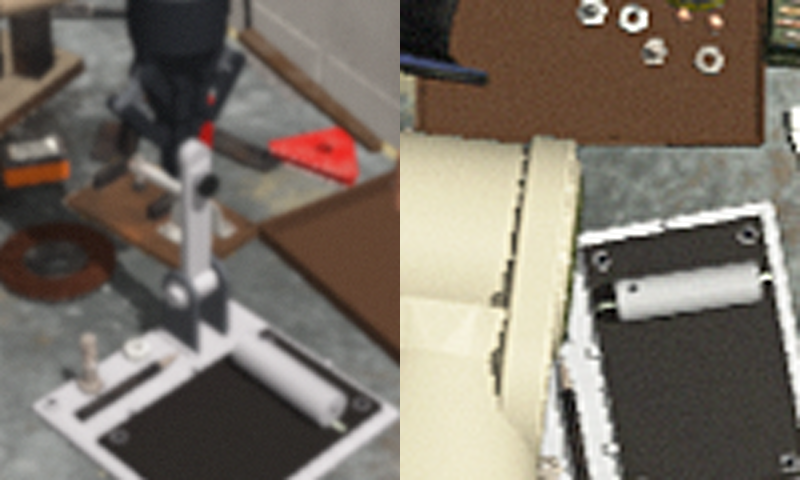

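Contact made, the arm is moving toward upright (force ~3 N). Continue to about 1.0 rad.

Request:
drive_tool:
  plan:
    - [[0,0,0.5,0,0,0,0],[0,0,0.5,0,0,0,0],[0,0,0.5,0,0,0,0],[0,0,0.5,0,0,0,0],[0,0,0.5,0,0,0,0]]

```text
clock: 10.85
tcp_pos: [0.6124, -0.0036, 0.1562]
orientation: [0.544, 0.452, 0.544, -0.452]
wrist_force: [0.6, 2.3, -1.7]
finger_gap: -0.0003
```

Request:
drive_tool:
  plan:
    - [[0,0,0.5,0,0,0,0],[0,0,0.5,0,0,0,0],[0,0,0.5,0,0,0,0],[0.05,0,0.5,0,0,0,0],[0.1,0,0.5,0,0,0,0]]

```text
clock: 11.27
tcp_pos: [0.617, -0.0282, 0.1549]
orientation: [0.544, 0.452, 0.544, -0.452]
wrist_force: [-0.8, 2.3, -0.7]
finger_gap: -0.0001
```

```bash
python3 -c "
from h import *
look2(9)"
```

```text
11.2667 [ 0.617  -0.0282  0.1549] [0.0014 0.0799] [-0.8  2.3 -0.7]
```

View pics/d9.png

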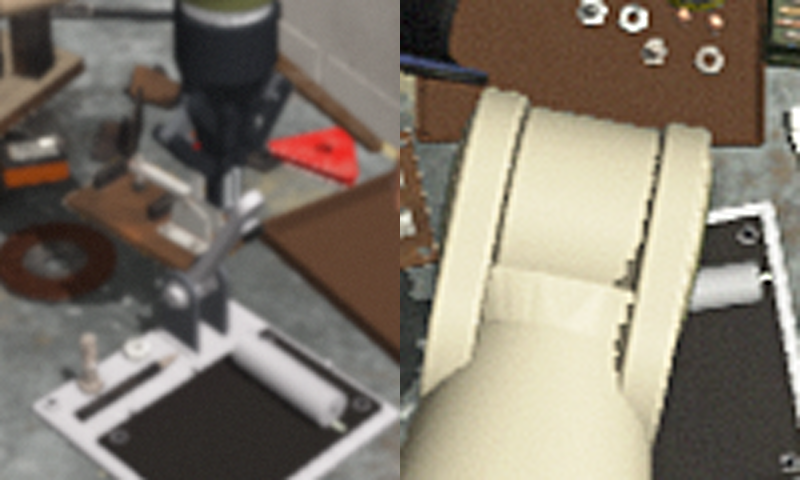

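Request:
drive_tool:
  plan:
    - [[0,0,0.5,0,0,0,0],[0.1,0,0.5,0,0,0,0],[0.2,0,0.5,0,0,0,0],[0.3,0,0.5,0,0,0,0],[0.3,0,0.5,0,0,0,0]]

```text
clock: 11.78
tcp_pos: [0.6219, -0.0529, 0.1461]
orientation: [0.544, 0.452, 0.543, -0.452]
wrist_force: [0.1, 0.6, 0.2]
finger_gap: -0.0001
```

Request:
drive_tool:
  plan:
    - [[0.3,0,0.4,0,0,0,0],[0.3,0,0.4,0,0,0,0],[0.4,0,0.3,0,0,0,0],[0.4,0,0.3,0,0,0,0],[0.4,0,0.3,0,0,0,0]]

```text
clock: 12.2
tcp_pos: [0.6247, -0.0694, 0.1277]
orientation: [0.544, 0.452, 0.544, -0.452]
wrist_force: [-0.2, 1.2, -0.3]
finger_gap: -0.0001
```

```bash
python3 -c "
from h import *
look2(10)"
```

```text
12.2 [ 0.6247 -0.0694  0.1277] [0.0015 0.038 ] [-0.2  1.2 -0.3]
```

View pics/d10.png

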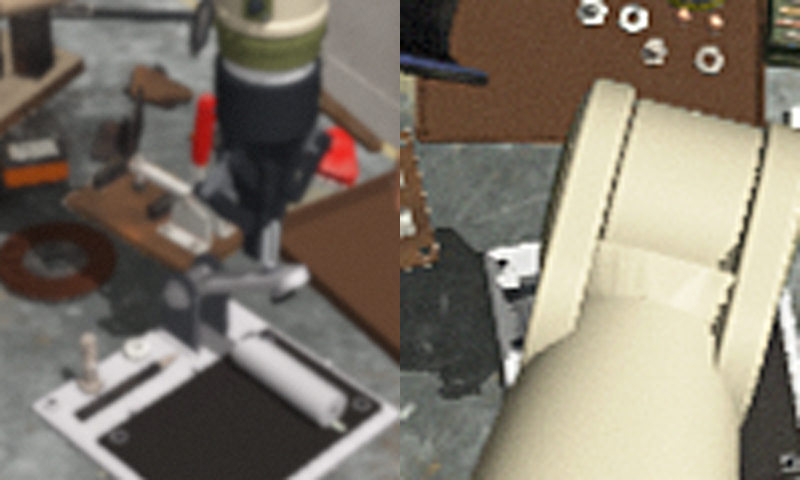

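Request:
drive_tool:
  plan:
    - [[0.4,0,0.4,0,0,0,0],[0.4,0,0.4,0,0,0,0],[0.4,0,0.3,0,0,0,0],[0.5,0,0.3,0,0,0,0],[0.5,0,0.3,0,0,0,0]]

```text
clock: 12.72
tcp_pos: [0.628, -0.0863, 0.1057]
orientation: [0.544, 0.452, 0.544, -0.452]
wrist_force: [0.4, 0.7, -0.0]
finger_gap: 0.0001
```

Request:
drive_tool:
  plan:
    - [[0,0,0,0,0,0,0],[0,0,0,0,0,0,0],[0,0,0,0,0,0,0],[0,0,0,0,0,0,0],[0,0,0,0,0,0,0]]

```text
clock: 13.13
tcp_pos: [0.628, -0.0857, 0.1065]
orientation: [0.544, 0.452, 0.544, -0.452]
wrist_force: [-0.7, -0.1, 0.4]
finger_gap: -0.0003
```

```bash
python3 -c "
from h import *
look2(11)"
```

```text
13.1333 [ 0.628  -0.0857  0.1065] [0.0017 0.0213] [-0.7 -0.1  0.4]
```

View pics/d11.png

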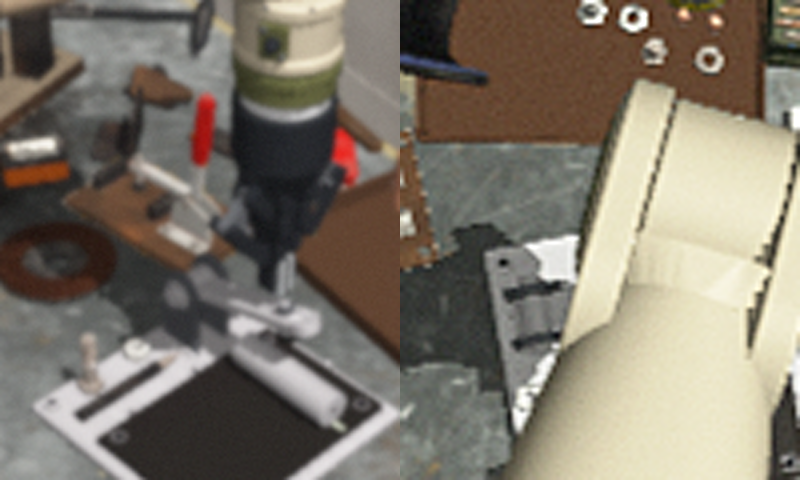

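Request:
drive_tool:
  plan:
    - [[-1,0,-0.5,0,0,0,0],[-2.5,0,0,0,0,0,0],[-3,0,0,0,0,0,0],[-3,0,0,0,0,0,0],[-2,-2,0,0,0,0,0]]

```text
clock: 13.65
tcp_pos: [0.6101, -0.084, 0.2246]
orientation: [0.546, 0.453, 0.542, -0.451]
wrist_force: [-0.2, 0.2, 0.8]
finger_gap: 0.0001
```

Request:
drive_tool:
  plan:
    - [[-0.3,-3.5,0,0,0,0,0],[0,-3.5,-1,0,0,0,0],[0,-3.5,-2,0,0,0,0],[0,-3.5,-2,0,0,0,0],[0,-2,-2,0,0,0,0]]

```text
clock: 14.07
tcp_pos: [0.4335, -0.0441, 0.2247]
orientation: [0.543, 0.452, 0.544, -0.452]
wrist_force: [-0.2, 0.6, 0.9]
finger_gap: -0.0003
```

```bash
python3 -c "
from h import *
look2(12)
a=cv2.imread('pics/top12.png')[180:215,260:340]; b=cv2.imread('pics/scene12.png')[190:260,255:345]
cv2.imwrite('pics/e12.png',np.vstack([cv2.resize(a,(640,280),interpolation=cv2.INTER_CUBIC),cv2.resize(b,(640,300),interpolation=cv2.INTER_CUBIC) if 0 else cv2.resize(b,(411,320),interpolation=cv2.INTER_CUBIC).copy() if 0 else cv2.copyMakeBorder(cv2.resize(b,(411,320),interpolation=cv2.INTER_CUBIC),0,0,0,229,cv2.BORDER_CONSTANT)]))
"
```

```text
14.0667 [ 0.4335 -0.0441  0.2247] [-0.1819  0.0979] [-0.2  0.6  0.9]
```

View pics/d12.png

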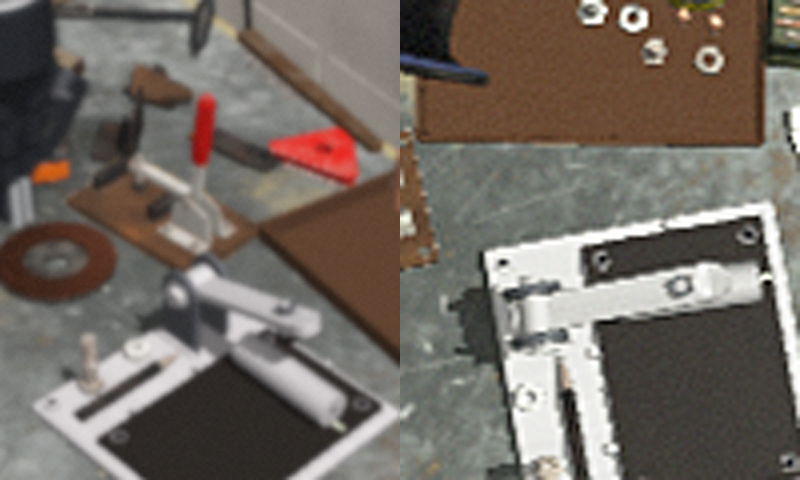

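View pics/e12.png

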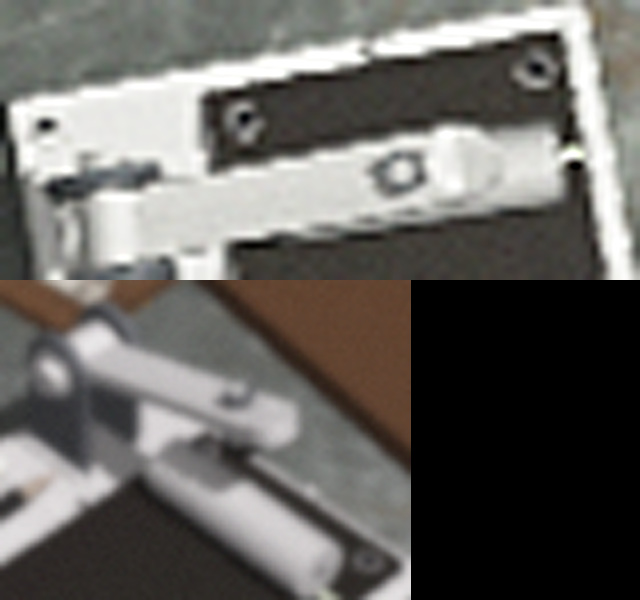

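```bash
python3 -c "
from h import *
b=cv2.imread('pics/scene12.png')[185:245,255:345]
b=cv2.resize(b,(774,516),interpolation=cv2.INTER_CUBIC)
for th,c in((0,(0,0,255)),(.15,(0,255,0)),(.3,(255,0,0))):
  for h,r0 in((.005,.136),(-.005,.136),(-.018,.105),(.013,.105)):
    for x in ((-.0125,.0125) if r0>.13 else (0,)):
      r=r0
      y=.105-r*np.cos(th)+h*np.sin(th); z=.066+r*np.sin(th)+h*np.cos(th)
      p=(proj('scene',np.r_[fromline((x,y)),z])[0]-[255,185]+.5)*8.6
      cv2.circle(b,tuple(int(v) for v in p),4,c,1)
cv2.imwrite('pics/f12.png',b)
"
```

```text
(no output)
```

View pics/f12.png

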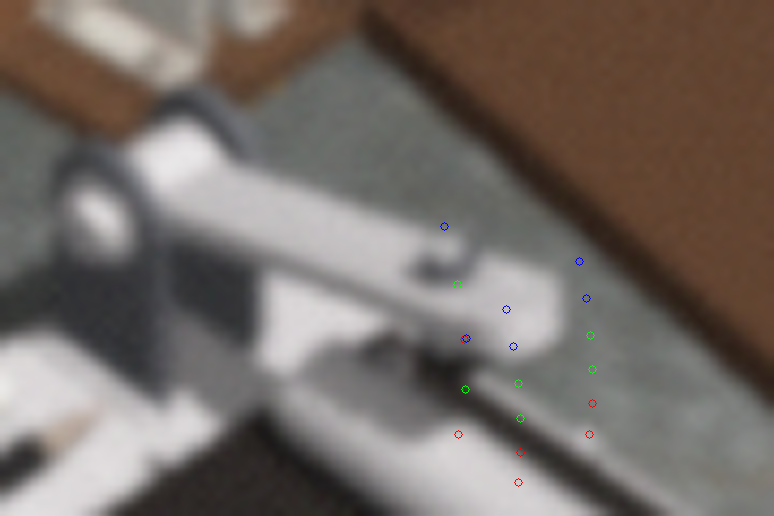

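Request:
drive_tool:
  plan:
    - [[0,0,0,0,0,0,0],[0,0,0,0,0,0,0],[0,0,0,0,0,0,0],[0,0,0,0,0,0,0],[0,0,0,0,0,0,0]]

```text
clock: 14.58
tcp_pos: [0.4378, -0.0452, 0.2238]
orientation: [0.544, 0.452, 0.544, -0.452]
wrist_force: [-0.4, 0.3, 0.5]
finger_gap: 0.0001
```

```bash
cat >> h.py <<'E'
def armpic(k):
  im=env.read_camera('scene')[:,:,::-1]; cv2.imwrite(f'pics/scene{k}.png',im)
  b=im[185:245,255:345]
  b=cv2.resize(b,(774,516),interpolation=cv2.INTER_CUBIC)
  for th,c in((0,(0,0,255)),(.15,(0,255,0)),(.3,(255,0,0))):
   for h,r0 in((.005,.136),(-.005,.136),(-.018,.105),(.013,.105)):
      y=.105-r0*np.cos(th)+h*np.sin(th); z=.066+r0*np.sin(th)+h*np.cos(th)
      p=(proj('scene',np.r_[fromline((0,y)),z])[0]-[255,185]+.5)*8.6
      cv2.circle(b,tuple(int(v) for v in p),4,c,1)
  cv2.imwrite(f'pics/f{k}.png',b)
E
python3 -c "
from h import *
armpic(13)"
```

```text
(no output)
```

View pics/f13.png

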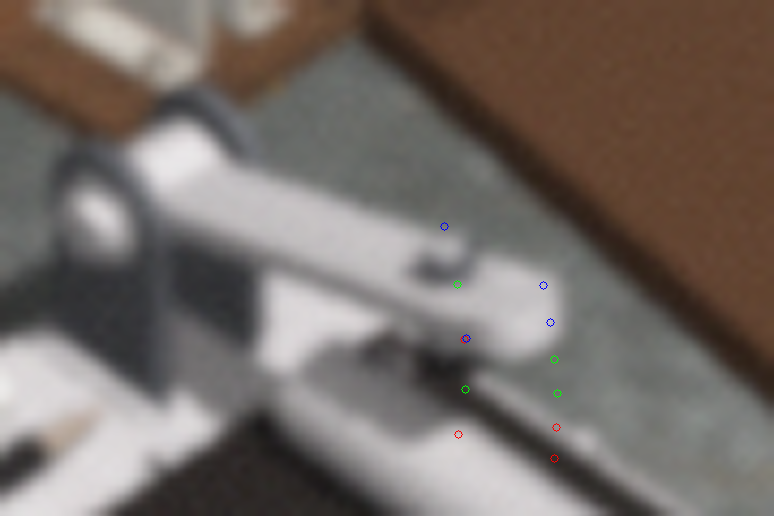

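```bash
python3 -c "
from h import *
s=env.get_state();print(toline(s['tcp_pos']),s['tcp_pos'])
a=cv2.imread('pics/scene12.png').astype(int);b=cv2.imread('pics/scene13.png').astype(int)
print(np.abs(a-b)[200:235,290:325].mean(),np.abs(a-b)[150:180,330:400].mean())"
```

```text
[-0.17798739  0.0960321 ] [ 0.43764672 -0.04515415  0.22374059]
1.5189115646258504 1.5317460317460319
```

Request:
drive_tool:
  plan:
    - [[0,3.5,1.8,0,0,0,0],[0,3.5,1.8,0,0,0,0],[0,3.5,1.8,0,0,0,0],[0,3.5,1.8,0,0,0,0],[0,3.5,1.8,0,0,0,0]]

```text
clock: 15.05
tcp_pos: [0.6275, -0.1021, 0.2234]
orientation: [0.544, 0.452, 0.544, -0.452]
wrist_force: [0.5, -0.2, 0.8]
finger_gap: -0.0002
```

```bash
python3 -c "
from h import *
s=env.get_state();print(toline(s['tcp_pos']),s['tcp_pos'])
armpic(14)"
```

```text
[-0.0017964   0.00535033] [ 0.62745501 -0.10206866  0.22336543]
```

View pics/f14.png

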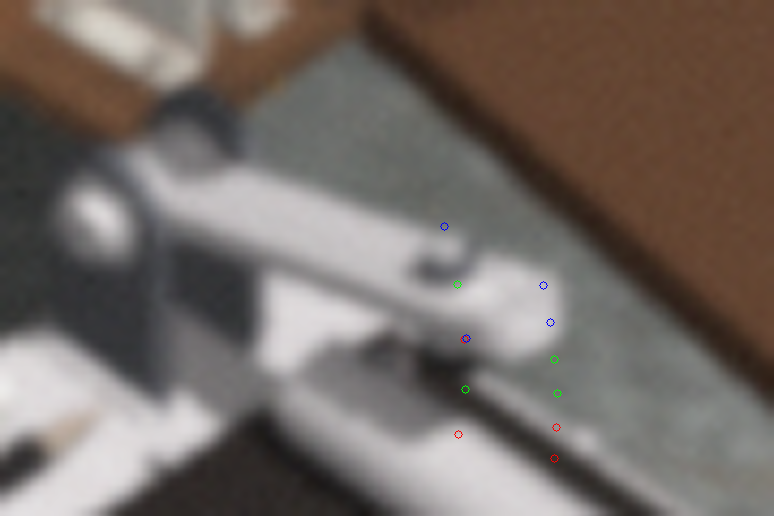

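Request:
drive_tool:
  plan:
    - [[2.5,0,0,0,0,0,0],[2.5,0,0,0,0,0,0],[2.5,0,0,0,0,0,0],[2.0,0.2,0,0,0,0,0],[1.0,0,0,0,0,0,0]]

```text
clock: 15.52
tcp_pos: [0.626, -0.1006, 0.1151]
orientation: [0.542, 0.451, 0.545, -0.453]
wrist_force: [-0.3, -0.6, -0.7]
finger_gap: 0.0001
```

Request:
drive_tool:
  plan:
    - [[0.3,0,0,0,0,0,0],[0.3,0,0,0,0,0,0],[0.3,0,0,0,0,0,0],[0.3,0,0,0,0,0,0],[0.3,0,0,0,0,0,0]]

```text
clock: 15.93
tcp_pos: [0.6284, -0.1013, 0.1053]
orientation: [0.545, 0.452, 0.543, -0.452]
wrist_force: [-0.6, -0.1, 0.3]
finger_gap: 0.0002
```

```bash
python3 -c "
from h import *
s=env.get_state();print(toline(s['tcp_pos']),s['tcp_pos'],s['wrist_force'])
armpic(15)"
```

```text
[-0.00067848  0.00594979] [ 0.62844438 -0.10127479  0.10527702] [-0.60414659 -0.14080777  0.28380584]
```

View pics/f15.png

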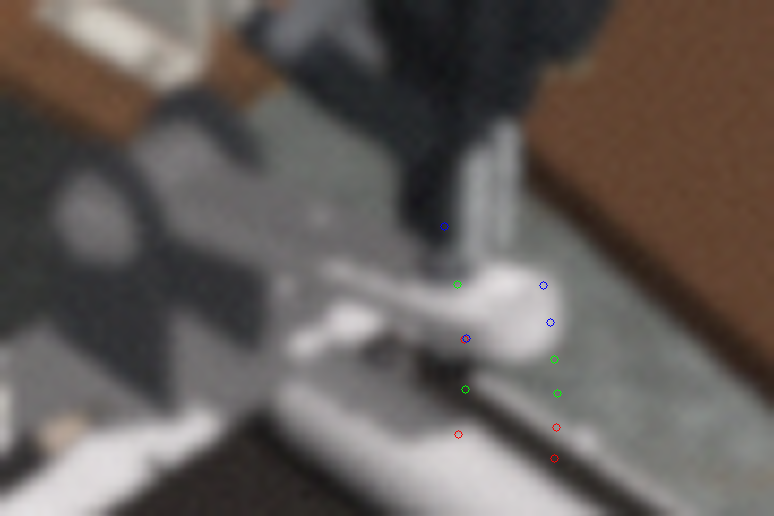

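Request:
drive_tool:
  plan:
    - [[0.3,0,0,0,0,0,0],[0.3,0,0,0,0,0,0],[0.3,0,0,0,0,0,0],[0.3,0,0,0,0,0,0],[0.3,0,0,0,0,0,0]]

```text
clock: 16.4
tcp_pos: [0.6275, -0.1009, 0.0887]
orientation: [0.544, 0.452, 0.544, -0.452]
wrist_force: [0.5, -0.8, -0.2]
finger_gap: -0.0
```

```bash
python3 -c "
from h import *
s=env.get_state();print(toline(s['tcp_pos']),s['tcp_pos'],s['wrist_force'])
armpic(16)"
```

```text
[-0.00154655  0.00644838] [ 0.62749973 -0.10094343  0.08873094] [ 0.48789886 -0.79720589 -0.22789534]
```

View pics/f16.png

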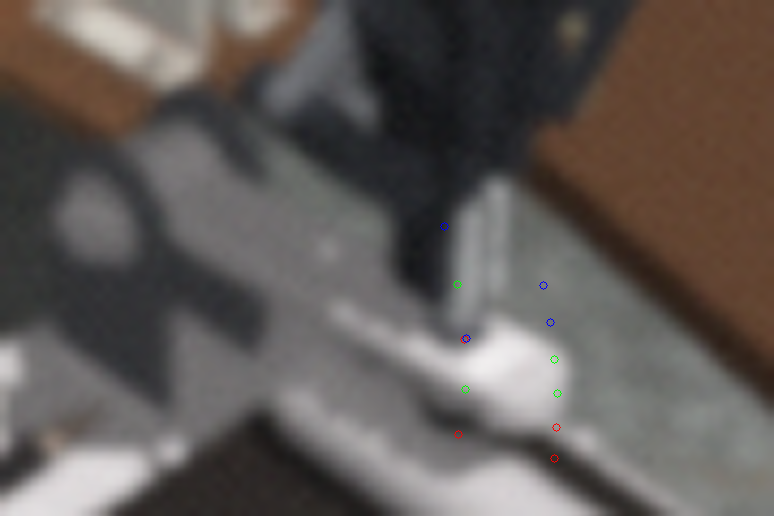

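Request:
drive_tool:
  plan:
    - [[0.2,0,0,0,0,0,0],[0.2,0,0,0,0,0,0],[0.2,0,0,0,0,0,0],[0.1,0,0,0,0,0,0],[0.0,0,0,0,0,0,0]]

```text
clock: 16.87
tcp_pos: [0.6274, -0.1009, 0.0817]
orientation: [0.544, 0.452, 0.544, -0.452]
wrist_force: [-0.3, 0.3, -0.5]
finger_gap: -0.0002
```

Request:
drive_tool:
  plan:
    - [[0.1,0,0,0,0,0,0],[0.1,0,0,0,0,0,0],[0,0,0,0,0,0,0],[0,0,0,0,0,0,0],[0,0,0,0,0,0,0]]

```text
clock: 17.28
tcp_pos: [0.6276, -0.101, 0.0802]
orientation: [0.544, 0.452, 0.544, -0.452]
wrist_force: [-0.5, -0.1, 0.4]
finger_gap: 0.0002
```

```bash
python3 -c "
from h import *
s=env.get_state();print(toline(s['tcp_pos']),s['tcp_pos'],s['wrist_force'])
armpic(17)"
```

```text
[-0.00143004  0.00640589] [ 0.62762205 -0.10096389  0.08015002] [-0.53814946 -0.05014945  0.35681662]
```

View pics/f17.png

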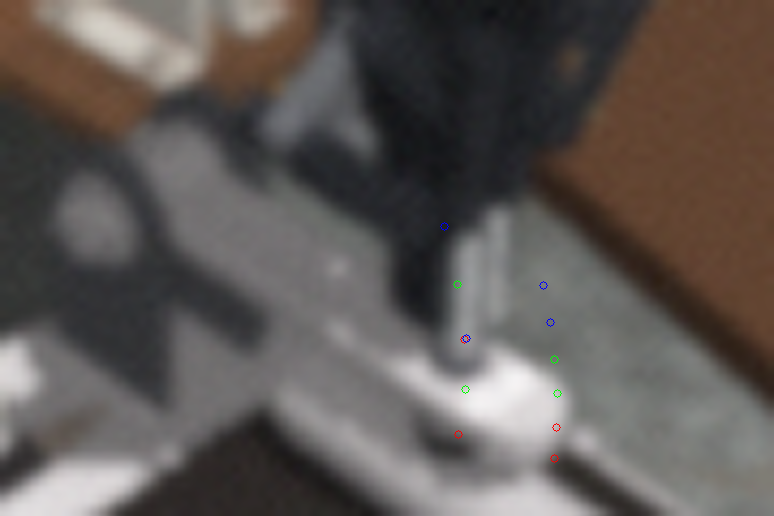

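Request:
drive_tool:
  plan:
    - [[0.1,0,0,0,0,0,0],[0,0,0,0,0,0,0],[0.1,0,0,0,0,0,0],[0,0,0,0,0,0,0],[0,0,0,0,0,0,0]]

```text
clock: 17.75
tcp_pos: [0.6278, -0.101, 0.0788]
orientation: [0.544, 0.452, 0.544, -0.452]
wrist_force: [-0.8, 0.0, 4.9]
finger_gap: 0.0002
```

Request:
drive_tool:
  plan:
    - [[0.05,0,0,0,0,0,0],[0,0,0,0,0,0,0],[0.05,0,0,0,0,0,0],[0,0,0,0,0,0,0],[0,0,0,0,0,0,0]]

```text
clock: 18.17
tcp_pos: [0.6278, -0.1011, 0.0787]
orientation: [0.544, 0.452, 0.543, -0.452]
wrist_force: [-2.6, 1.2, 9.8]
finger_gap: -0.0004
```

Stiff rise to about 10 N with no further travel: the foot is seated on the pin. I'll lift straight off, then check.

Request:
drive_tool:
  plan:
    - [[-0.3,0,0,0,0,0,0],[-0.7,0,0,0,0,0,0],[-2,0,0,0,0,0,0],[-3,0,0,0,0,0,0],[-3,0,0,0,0,0,0]]

```text
clock: 18.58
tcp_pos: [0.6266, -0.1007, 0.1669]
orientation: [0.543, 0.452, 0.545, -0.452]
wrist_force: [0.4, -0.2, 0.2]
finger_gap: -0.0001
```

Request:
drive_tool:
  plan:
    - [[-3,0,0,0,0,0,0],[-2,-3,-1,0,0,0,0],[0,-3.5,-2,0,0,0,0],[0,-3.5,-2,0,0,0,0],[0,-3.5,-2,0,0,0,0]]

```text
clock: 19.0
tcp_pos: [0.4808, -0.0566, 0.2173]
orientation: [0.544, 0.452, 0.543, -0.452]
wrist_force: [-0.6, 0.2, 0.2]
finger_gap: 0.0001
```

Request:
drive_tool:
  plan:
    - [[0,-3.5,-2,0,0,0,0],[0,0,0,0,0,0,0],[0,0,0,0,0,0,0],[0,0,0,0,0,0,0],[0,0,0,0,0,0,0]]

```text
clock: 19.42
tcp_pos: [0.4455, -0.0441, 0.2176]
orientation: [0.544, 0.452, 0.543, -0.452]
wrist_force: [0.9, -0.0, 0.1]
finger_gap: 0.0001
```

```bash
python3 -c "
from h import *
s=env.get_state();print(toline(s['tcp_pos']),s['tcp_pos'],s['wrist_force'])
look2(18); armpic(18)
a=cv2.imread('pics/top18.png')[184:216,260:340]
cv2.imwrite('pics/e18.png',cv2.resize(a,(800,320),interpolation=cv2.INTER_CUBIC))
for dx in (-.003,0,.003):
  print(dx,[((proj('top',np.r_[fromline((dx-.002+e,-.052)),.033])-[260,184]+.5)*10).round(0)[0] for e in(.0155,-.0145)])
"
```

```text
[-0.17005531  0.09563268] [ 0.44551799 -0.04409555  0.21757157] [ 0.94095947 -0.03972689  0.12402879]
19.4167 [ 0.4455 -0.0441  0.2176] [-0.1701  0.0956] [ 0.9 -0.   0.1]
-0.003 [array([690., 119.]), array([709., 224.])]
0 [array([688., 108.]), array([707., 213.])]
0.003 [array([686.,  98.]), array([705., 203.])]
```

View pics/f18.png

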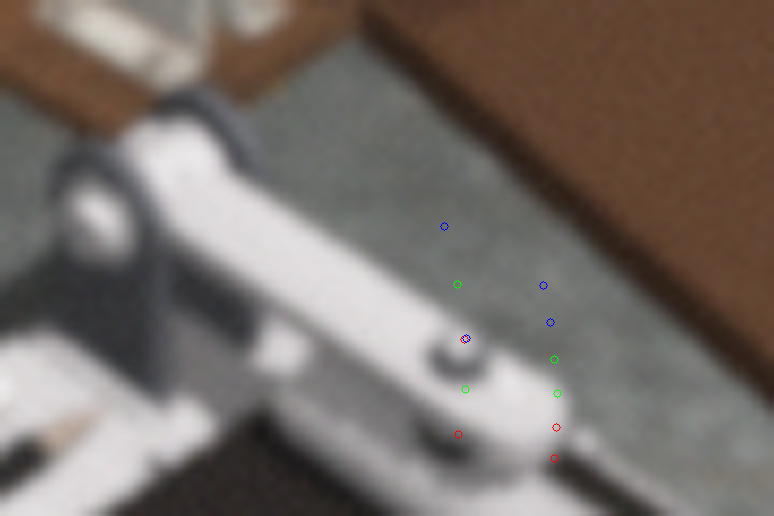

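View pics/e18.png

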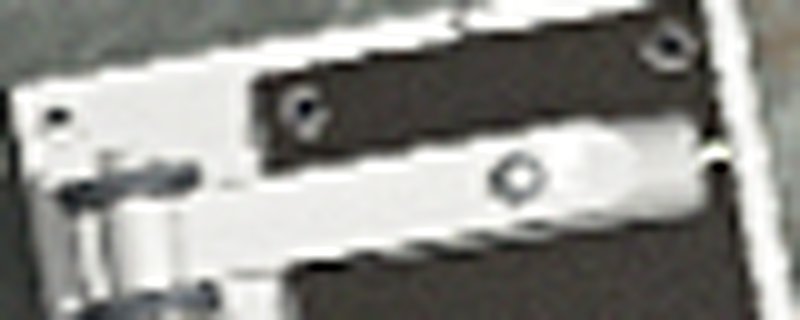

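View pics/d18.png

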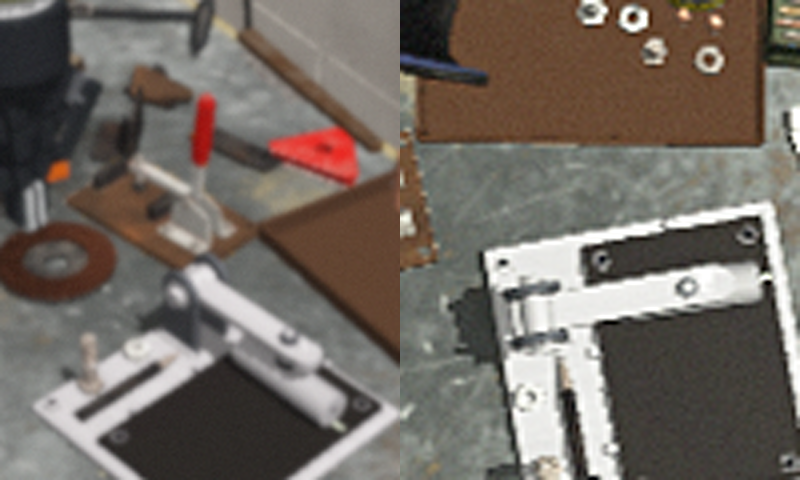

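```bash
python3 -c "
from h import *
print(env.hand_in()); print(env.get_state()['clock'])"
```

```text
the job is handed in; nothing more can be done
None
the job is handed in; nothing more can be done
```

I rolled the pin onto the chalk line by pushing it from behind with the shut fingertips. I then pushed the hold-down arm over and down onto it, and handed the job in at about 19.5 s. `hand_in` gave no verdict.

**What happened**
- **Rolling:** I pushed the pin about 0.10 m at roughly 50 mm/s. With the arm still raised, a clear top view put it about 1 mm short of the line and about 2 mm from its middle. It was 0.03 to 0.05 rad off parallel, against the 0.12 allowed.
- **Arm stopped short:** I expected the arm to sink under its own weight below about 0.8 rad. It stayed where the finger left it, at about 0.27 rad. I pressed on top of the jack bolt until the force rose to about 10 N with no more travel, then lifted straight off.

**Last checks before hand-in**
- **Arm:** its pose matched the projected 0 rad position.
- **Pin:** its visible end was still within about 1 to 2 mm of the line. The other end was hidden under the arm.
- **Surroundings:** the punch, bolt, nut and flap disc in the final crops looked unmoved. I did not recheck the caliper, tip box or square, and nothing went near them. The gripper was clear.

**Not verified:** I could not measure the foot's force on the pin after lifting off. I took it to be enough because the foot was pressed on at 10 N and the arm then stayed down. Since the arm had stalled at 0.27 rad, its weight alone may not guarantee that force.

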